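# Index the bench magnifier over the petri dish

### The job

The bench magnifier's arm is locked by a spring pin. Hook a fingertip under the inside of the pin's pull ring to lift the pin, swing the arm one hole so that the lens stands over the petri dish, and let the pin drop fully home in that hole, then move clear. Only the magnifier is to be touched: leave the dish, the slide pack, the jar, the dropper bottle and the beaker where they stand, and do not wrench the ring.

Things in the scene. Friction and masses are not known exactly. Their poses are not given: they have to be found in the camera images.
- stand: fixed stand of the magnifier: foot plate 185 x 200 x 8 mm, pivot post, aluminium index block (190 mm wide, top at z = 34 mm). Origin: on the table on the arm's vertical pivot axis; x along the arm when in the middle hole, y left, z up. The block's five 11 mm holes lie 110 mm from the pivot at -0.768, -0.384, 0, 0.384, 0.768 rad from x (anticlockwise from above positive).
- swing (a joint): angle of the white arm about the pivot, rad: 0 in the middle hole, where it starts; positive anticlockwise from above. Arm 26 mm wide, z = 44 to 56 mm, hub up to z = 70 mm. Turns with light friction (0.04 N m), stays where left; locked (0.014 rad play) while the pin is in a hole; stops at -0.85 and 0.85.
- plunger (a joint): lift of the 8 mm index pin, m: 0 fully home in a hole, 0.009 when its rounded tip just clears the hole and rides on the block, 0.022 at the upper stop. Spring and weight push it down with about 4 N at 0 and 6.5 N at the top; it drops by itself into a hole that it is over.
- ring (a point): centre of the steel pull ring on the pin, 110 mm from the pivot, z = 132 mm with the pin home; rises with the pin, turns with the arm. The ring stands upright, square to the arm: reach through it along the arm from either side with a sloping finger. Bar 8 mm, outer diameter 78 mm, opening 62 mm; it reaches 31 mm below this centre, to the pin's collar and nut.
- saddle: black finger saddle, a 6 mm bar along the inside of the upper half of the pull ring, fixed to it; origin at the ring's centre; its underside is 27 mm above that at the top and curves down at the sides with 27 mm radius. The finger lifts here.
- lens (a point): centre of the magnifier lens at the outer end of the arm, 200 mm from the pivot, 50 mm above the table; black rim 86 mm outer diameter
- dish: round flat petri dish with lid, 71 mm diameter, 14 mm high, loose on the table; origin at the centre of its underside. It stands one hole to the left or one hole to the right of the lens's first place, 200 mm from the pivot within a few mm.
- pack: white cardboard pack of glass slides, 30 x 78 x 28 mm, loose on the table at the other neighbouring stop; origin at the centre of its underside; leave it alone
- seed_jar: seed jar with green lid, 54 mm diameter, 70 mm high, to the right of the magnifier; leave it alone
- dropper: amber dropper bottle, 41 mm diameter, 119 mm high, on the right; leave it alone
- beaker: small glass beaker, 55 mm diameter, 69 mm high, on the left; leave it alone
Things that resemble listed ones, but are neither listed nor needed, are in the scene too. What is shaped like the dish but purple or yellow is not meant.

How it is judged:
On the way, in this order (a step that is already met when the one before it is completed fails the run):
1. a fingertip under the ring's saddle has lifted the pin clear of its hole (value of joint plunger above 0.0095 m and contact force between the fingers and saddle above 0.5 N), for 0.1 s.
2. the arm has been swung with the pin out of the holes (value of joint plunger above 0.006 m and (value of joint swing above 0.2 rad or value of joint swing below -0.2 rad)), for 0.1 s.
At the end, for the whole second after the job is handed in: The arm is locked one hole from the middle (0.36 to 0.41 rad either way) with the pin fully home (within 2 mm) and still, and the lens stands over the petri dish (centres within 20 mm, seen from above) (value of joint plunger below 0.002 m and (value of joint swing between 0.36 and 0.41 rad or value of joint swing between -0.41 and -0.36 rad) and horizontal distance between lens and dish below 0.02 m and velocity of joint swing between -0.02 and 0.02 rad/s); the robot touches nothing.
It fails at once if the petri dish or the slide pack was moved by more than 8 mm (distance of any of dish, pack from where it was at the start of the episode above 0.008 m).
It fails at once if the seed jar, the dropper bottle or the beaker was moved by more than 10 mm (distance of any of seed_jar, dropper, beaker from where it was at the start of the episode above 0.01 m).
It fails at once if the arm was swung well past the first hole (value of joint swing above 0.6 rad or value of joint swing below -0.6 rad).
It fails at once if the magnifier was wrenched with more than 50 N (contact force between the fingers and stand above 50 N).
It also fails if it takes over 53 s, if anything falls off the work surface, if the arm or the gripper's body presses on something with over 40 N, if the wrist force passes 120 N, or if a joint passes its speed limit or range.

### The arm

A 7-joint arm with a two-finger parallel gripper is mounted at the origin on a cart in front of the work surface, level with it; the furniture and walls round the work are solid. World frame = base frame: x ahead of the robot, y to its left, z up, the work surface at z = 0. Lengths are in m, angles in rad, forces in N, time in s.
With the tool pointing down it reaches from about 0.4 to 0.875 m from the base axis. Payload 19.3 kg.
Tool frame: the origin (TCP) lies at the very end of the fingers, on their centre line; the grasp point (between the pads) lies 19 mm behind it; z points along the fingers, y is the direction in which the jaws open and shut (so a half turn about z gives the same grasp; the last joint's range is limited). The gripper opens to 85 mm and grips with 20 to 120 N. Pads are 22 mm wide; open, the fingers measure 114 mm over their backs; the gripper's body (76 mm by 85 mm) begins 54 mm behind the grasp point. The pads swing forward as they close: fully open they stand 13 mm farther back than shut.
Start: joints at [1.145, 0.521, -0.036, 1.599, 0.021, 1.021, -0.113], TCP at [0.218, -0.586, 0.231] pointing down, gripper open.
Joint ranges: [-2.91, 2.91], [-0.3, 2.13], [-1.5, 1.42], [0.17, 2.43], [-1.26, 4.41], [0.16, 1.93], [-2.52, 2.52]. Speed limits (rad/s): [1.89, 1.89, 2.39, 2.39, 3.01, 3.01, 3.01].

### API

Orientations are given as [roll, pitch, yaw] about the fixed x, y, z axes, in that order (R = Rz(yaw) Ry(pitch) Rx(roll)).
In Python, from workcell import bot gives the robot as it stands.
- The arm moves only by the tool carry_out, never from a script. Its argument "targets" is a list of rows, each a list of 7 numbers: the shift along the tool's x, y, z in mm, then the turn, a rotation vector about the tool's x, y, z in units of 6 degrees (1.0 is 6 degrees), then the closure in counts, from 0 (fully open) to 255 (shut). A call has 1 to 5 rows; each row shifts and turns the commanded pose from where the row before left it, along the tool's axes as they then stand; what a row does not reach is not made up. A row lasts 1/12 s, in which the tool goes at most 41.7 mm and 7.16 degrees, less where a joint would pass 70% of its speed; a pose out of reach is approached as far as the arm can. A call is refused whole if a number of a shift passes 41.7 or a number of a turn 1, either way. A call with a gripper value outside its range is refused whole. The fingers move at their own pace and stop on an object; "force" is the grip in N (left out, the last holds). Time passes only in rows, so rows that do not move let the fingers close. It gives the time, the measured TCP pose, the force and the opening at its end, in the units of the state.
- bot.observe(): the state, without advancing time (a new reading comes with each control period).
- bot.grab_frame(name): name is "side" or "top"; returns a dict with "color" (420x560x3 uint8, red, green, blue), "z_map" (420x560 float32, m along the optical axis (not along the pixel's ray), 0 where there is no reading), "K" (3x3 intrinsics, pixels), "cam_to_world" (4x4, takes a point from camera to world coordinates). Camera axes: x right, y down, z forward; pixel columns grow to the right and rows downward; lengths in m; the calibration is good to about 2 mm. A picture is of the moment at which its call begins.
- bot.job_done(): hands the job in, once; it reports no verdict.
The state is a dict: "clock": time; "qpos": joint angles; "qd": joint speeds; "joint_efforts": joint torques, N m; "position": TCP position; "tool_rot": TCP orientation; "force": force on the tool from outside, world axes, zero at the start; "moment": the same for the moment, N m; "grip_width": finger opening in m.
Only numpy, scipy, OpenCV 4.12 (cv2) and the standard library are available. Lean on these libraries where they do the work, as an engineer would, in place of code of your own. Each camera call takes 0.05 s, during which the arm holds its last target. There are 200 camera calls.

## Working session

There is one attempt and no reset: what is moved stays moved. The work goes in short steps, Python scripts to look and compute and a tool call to move; the robot and the scene stay as the last step left them, time stands still between calls to the robot, and variables do not carry over. Pictures are saved under pics/ and viewed, about 8 in all and at most 12, crops included, and the job is handed in when it is done.

Besides the shell and the picture viewer there is one more tool, called by a JSON object that holds its "method" and its "body", one argument or row to a line. carry_out: Moves the arm, as the interface text tells. Its arguments: {"type":"object","properties":{"targets":{"type":"array","items":{"type":"array","items":{"type":"number"}}},"force":{"type":"number"}},"required":["targets"]}

```bash
mkdir -p pics; ls
python3 - <<'E'
from workcell import bot
import cv2,numpy as np
print(bot.observe())
for n in("side","top"):
    f=bot.grab_frame(n); cv2.imwrite(f"pics/{n}0.png",f["color"][:,:,::-1]); np.savez(f"{n}0.npz",**f)
    print(n,f["K"].round(1).tolist(),f["cam_to_world"].round(3).tolist())
E
```

```text
pics
{'clock': 0.0, 'qpos': array([ 1.14478752,  0.52201939, -0.03632161,  1.59999795,  0.02119464,
        1.02115689, -0.11279337]), 'qd': array([ 0.00087072,  0.00058723, -0.00103027, -0.00031572,  0.00017796,
       -0.00079134, -0.00112632]), 'joint_efforts': array([ 6.44838528e-04, -9.27101684e+01,  1.98048681e+00, -3.69917822e+01,
        1.79089140e-02,  8.32778140e-03,  7.61178853e-06]), 'position': array([ 0.21755611, -0.58553525,  0.23072607]), 'tool_rot': array([-3.14039903e+00,  8.61043005e-05,  3.55797507e-01]), 'force': array([ 0.84597014, -0.02008632, -0.06496195]), 'moment': array([-0.01580314,  0.02101127,  0.05790893]), 'grip_width': 0.08538591838139178}
side [[536.1, 0.0, 264.2], [0.0, 536.1, 204.4], [0.0, 0.0, 1.0]] [[0.723, -0.267, 0.637, -0.362], [-0.69, -0.288, 0.664, -0.933], [0.006, -0.92, -0.392, 0.685], [0.0, 0.0, 0.0, 1.0]]
top [[508.4, 0.0, 285.3], [0.0, 508.4, 204.9], [0.0, 0.0, 1.0]] [[-0.021, -0.989, 0.145, 0.393], [-1.0, 0.02, -0.013, 0.038], [0.01, -0.145, -0.989, 1.373], [0.0, 0.0, 0.0, 1.0]]
```

View pics/top0.png

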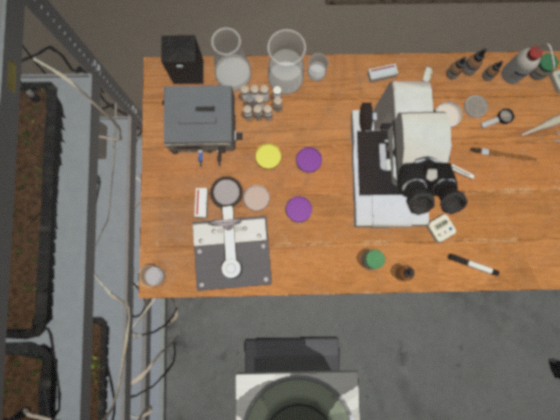

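View pics/side0.png

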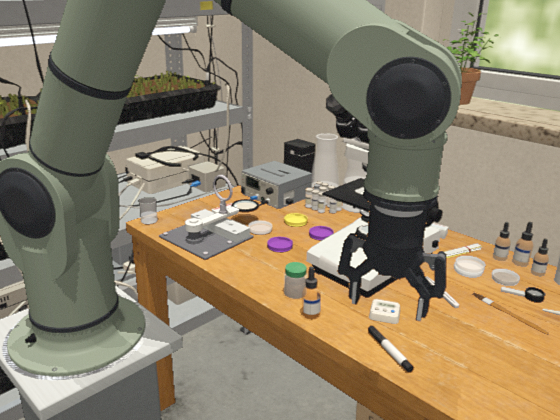

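The top view shows the hub at (231,268), lens at (227,192), clear dish at (257,198) on the right (world -y, so swing is negative), the pack at (201,203) on the left, and the ring edge-on near (228,222). The side view shows the ring at (223,190).

```bash
cat > h.py <<'E'
import numpy as np,cv2
def ray(f,u,v,z):
    d=np.linalg.inv(f["K"])@[u,v,1.]; T=f["cam_to_world"]; d=T[:3,:3]@d; o=T[:3,3]
    return o+d*(z-o[2])/d[2]
def proj(f,p):
    T=np.linalg.inv(f["cam_to_world"]); c=T[:3,:3]@p+T[:3,3]; k=f["K"]@c; return k[:2]/k[2]
def cloud(f):
    z=f["z_map"]; v,u=np.indices(z.shape); c=np.stack([(u-f["K"][0,2])/f["K"][0,0]*z,(v-f["K"][1,2])/f["K"][1,1]*z,z],-1)
    P=c@f["cam_to_world"][:3,:3].T+f["cam_to_world"][:3,3]; P[z==0]=np.nan; return P
E
python3 - <<'E'
from h import *
t=dict(np.load("top0.npz")); s=dict(np.load("side0.npz"))
for n,u,v,z in(("hub",231.5,268,.07),("lens",227,192,.053),("dish",257,198,.014),("pack",201,203,.028),("jar",374,260,.07),("drop",405,272,.11),("beak",153,276,.069)): print(n,ray(t,u,v,z).round(3))
P=cloud(t); c=ray(t,231,268,.07); 
m=(abs(P[...,0]-c[0])<.04)&(abs(P[...,1]-c[1])<.04)&(P[...,2]>.062)&(P[...,2]<.08)
print("hub cloud",m.sum(),np.nanmean(P[m],0).round(4),np.nanmin(P[m],0),np.nanmax(P[m],0))
for f,n in((t,"top"),(s,"side")):
    P=cloud(f); L=ray(t,227,192,.053); R=c+(L-c)*.55
    m=(np.hypot(P[...,0]-R[0],P[...,1]-R[1])<.055)&(P[...,2]>.08)&(P[...,2]<.2)
    q=P[m]; print(n,m.sum(),q.mean(0).round(4) if len(q) else'',q.min(0) if len(q) else'',q.max(0)if len(q) else'')
    if len(q)>5: print(cv2.fitLine(q[:,:2].astype(np.float32),cv2.DIST_L2,0,.01,.01).ravel())
cv2.imwrite("pics/a.png",np.hstack([cv2.resize(t["color"][160:300,140:300,::-1],(480,420),interpolation=3),cv2.resize(s["color"][160:270,150:270,::-1],(320,294),interpolation=3).copy() if 0 else cv2.copyMakeBorder(cv2.resize(s["color"][165:265,180:275,::-1],(310,326),interpolation=3),0,94,0,10,0)]))
E
```

```text
hub [0.424 0.16  0.07 ]
lens [0.624 0.173 0.053]
dish [0.612 0.096 0.014]
pack [0.6   0.245 0.028]
jar [ 0.437 -0.203  0.07 ]
drop [ 0.405 -0.271  0.11 ]
beak [0.409 0.359 0.069]
hub cloud 226 [0.4263 0.163  0.0667] [0.4042053  0.13925969 0.06203403] [0.44755604 0.18544506 0.07660184]
top 195 [0.5342 0.1691 0.1348] [0.52569185 0.13055268 0.08019847] [0.54037926 0.20527051 0.17582361]
[ 0.06373049 -0.9979671   0.5341872   0.16912964]
side 236 [0.5297 0.167  0.1296] [0.52034811 0.12908783 0.08059637] [0.53949498 0.20984224 0.17244843]
[ 0.06276374 -0.9980284   0.5296758   0.1670032 ]
```

View pics/a.png

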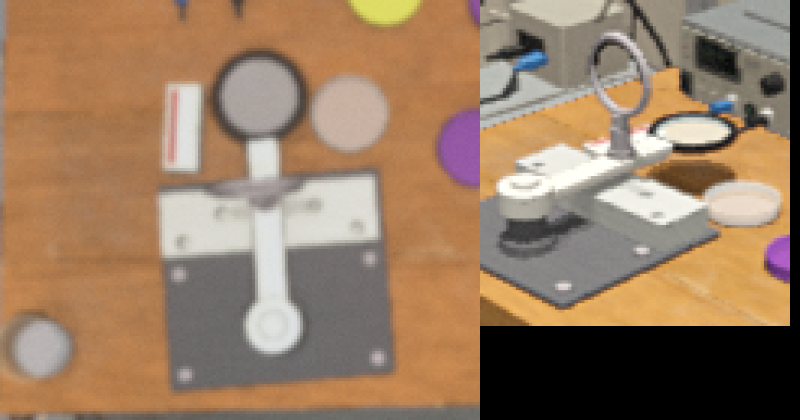

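Top crop shows the arm at about 0.063 rad, the dish right of the lens and the pack left of it. The side crop shows the ring standing upright with clear space on its outer side. The dish needs swing -0.384. I'll come in from the lens side, with the tool sloping 45° back towards the pivot.

{"method": "carry_out", "body": {
  "targets": [
    [22,-30,-12,0,0,0,255],
    [22,-30,-12,0,0,0,255],
    [22,-30,-12,0,0,0,255],
    [22,-30,-12,0,0,0,255]
  ],
  "force": 60
}}

```text
clock: 0.43
position: [0.2584, -0.4409, 0.2793]
tool_rot: [-3.141, 0.0, 0.356]
force: [1.3, -0.5, -0.2]
grip_width: 0.039
```

{"method": "carry_out", "body": {
  "targets": [
    [22,-30,-12,0,0,0,255],
    [22,-30,-12,0,0,0,255],
    [22,-30,-12,0,0,0,255],
    [22,-30,-12,0,0,0,255]
  ]
}}

```text
clock: 0.77
position: [0.299, -0.2977, 0.3277]
tool_rot: [-3.142, 0.0, 0.356]
force: [1.1, -0.4, 0.9]
grip_width: -0.0
```

```bash
cat >> h.py <<'E'
from scipy.spatial.transform import Rotation as Ro
psi0=.063; piv=np.array([.425,.161,0])
def plan(st,pos,yaw,tilt):   # tilt rad inward from tool-down; prints shift (mm, tool axes) & turn units
    R=Ro.from_euler('xyz',st["tool_rot"]); Rt=Ro.from_euler('z',yaw)*Ro.from_euler('x',np.pi)*Ro.from_euler('y',-tilt)
    print("shift mm",(R.inv().apply(np.array(pos)-st["position"])*1e3).round(1),"turn",((R.inv()*Rt).as_rotvec()/np.radians(6)).round(2))
def show(st): print(round(st["clock"],2),st["position"].round(4),st["tool_rot"].round(3),"F",st["force"].round(2),"q",st["qpos"].round(2),st["grip_width"].round(3))
E
python3 - <<'E'
from h import *
from workcell import bot
st=bot.observe(); show(st)
t=dict(np.load("top0.npz"));P=cloud(t)
m=(P[...,2]>.15)&(P[...,0]>.3)&(P[...,0]<.85)&(P[...,1]<-.05)&(P[...,1]>-.5); print("scope",P[m].min(0),P[m].max(0))
m=(P[...,2]>.04)&(P[...,0]>.65)&(P[...,0]<.95)&(P[...,1]>.0)&(P[...,1]<.4); print("box",P[m].min(0),P[m].max(0))
plan(st,(.43,-.13,.36),.3,0)
E
```

```text
Traceback (most recent call last):
  File "h.py", line 15, in show
    def show(st): print(round(st["clock"],2),st["position"].round(4),st["tool_rot"].round(3),"F",st["force"].round(2),"q",st["qpos"].round(2),st["grip_width"].round(3))
                                                                                                                                              ^^^^^^^^^^^^^^^^^^^^^^
AttributeError: 'float' object has no attribute 'round'
```

```bash
sed -i 's/st\["grip_width"\].round(3)/round(st["grip_width"],3)/' h.py
python3 - <<'E'
from h import *
from workcell import bot
st=bot.observe(); show(st)
t=dict(np.load("top0.npz"));P=cloud(t)
m=(P[...,2]>.15)&(P[...,0]>.3)&(P[...,0]<.85)&(P[...,1]<-.05)&(P[...,1]>-.5); print("scope",P[m].min(0),P[m].max(0))
m=(P[...,2]>.04)&(P[...,0]>.65)&(P[...,0]<.95)&(P[...,1]>.0)&(P[...,1]<.4); print("box",P[m].min(0),P[m].max(0))
plan(st,(.43,-.13,.36),.063,0)
st["position"]=np.array((.43,-.13,.36)); st["tool_rot"]=np.array((np.pi,0,.063)); plan(st,(.62,.172,.34),.063,0)
E
```

```text
0.77 [ 0.299  -0.2977  0.3277] [-3.142  0.     0.356] F [ 1.14 -0.45  0.87] q [ 0.8   0.09 -0.17  1.96  0.02  1.1  -0.59] -0.0
scope [ 0.5087794  -0.35797529  0.15005712] [ 0.83005001 -0.15153087  0.46586156]
box [6.50019404e-01 7.89761565e-05 4.00129055e-02] [0.94999045 0.34876512 0.20830549]
shift mm [ 181.2 -111.6  -32.4] turn [0.   0.   2.79]
shift mm [ 208.6 -289.4   20. ] turn [0. 0. 0.]
```

{"method": "carry_out", "body": {
  "targets": [
    [30,-18.5,-5.5,0,0,0.5,255],
    [30,-18.5,-5.5,0,0,0.5,255],
    [30,-18.5,-5.5,0,0,0.5,255]
  ]
}}

```text
clock: 1.02
position: [0.3687, -0.2181, 0.3444]
tool_rot: [3.141, -0.0, 0.196]
force: [-0.2, -1.3, 0.3]
grip_width: -0.0
```

{"method": "carry_out", "body": {
  "targets": [
    [30,-18.5,-5.5,0,0,0.5,255],
    [30,-18.5,-5.5,0,0,0.5,255],
    [30,-18.5,-5.5,0,0,0.3,255]
  ]
}}

```text
clock: 1.27
position: [0.45, -0.1502, 0.3607]
tool_rot: [3.141, -0.0, 0.06]
force: [0.1, -1.4, 1.3]
grip_width: 0.0
```

{"method": "carry_out", "body": {
  "targets": [
    [21,-29,2,0,0,0,255],
    [21,-29,2,0,0,0,255],
    [21,-29,2,0,0,0,255],
    [21,-29,2,0,0,0,255],
    [21,-29,2,0,0,0,255]
  ]
}}

```text
clock: 1.68
position: [0.5454, 0.001, 0.35]
tool_rot: [3.142, 0.0, 0.062]
force: [1.1, -0.7, -0.6]
grip_width: 0.0004
```

{"method": "carry_out", "body": {
  "targets": [
    [21,-29,2,0,0,0,255],
    [21,-29,2,0,0,0,255],
    [21,-29,2,0,0,0,255],
    [21,-29,2,0,0,0,255],
    [21,-29,2,0,0,0,255]
  ]
}}

```text
clock: 2.1
position: [0.6412, 0.1522, 0.3398]
tool_rot: [3.141, 0.001, 0.062]
force: [-0.2, -1.4, 0.1]
grip_width: 0.0001
```

{"method": "carry_out", "body": {
  "targets": [
    [0,0,0,0,-1,0,255],
    [0,0,0,0,-1,0,255],
    [0,0,0,0,-1,0,255],
    [0,0,0,0,-1,0,255]
  ]
}}

```text
clock: 2.43
position: [0.6406, 0.1507, 0.3406]
tool_rot: [-3.142, 0.423, 0.063]
force: [-0.7, 0.7, 0.9]
grip_width: 0.0001
```

{"method": "carry_out", "body": {
  "targets": [
    [0,0,0,0,-1,0,255],
    [0,0,0,0,-1,0,255],
    [0,0,0,0,-1,0,255],
    [0,0,0,0,-0.5,0,255]
  ]
}}

```text
clock: 2.77
position: [0.6212, 0.1459, 0.3199]
tool_rot: [-3.139, 0.558, 0.059]
force: [-1.8, -0.3, -0.1]
grip_width: 0.0001
```

Run:
```python
from h import *
from workcell import bot
st=bot.observe(); show(st)
plan(st,(.590,.171,.190),.063,np.pi/4)
f=bot.grab_frame("side"); cv2.imwrite("pics/s1.png",f["color"][:,:,::-1])
```

```text
2.77 [0.6212 0.1459 0.3199] [-3.139  0.558  0.059] F [-1.82 -0.26 -0.1 ] q [-0.29  0.84  0.05  0.92 -0.14  1.93 -1.77] 0.0
shift mm [ 43.6 -26.7 126. ] turn [-0.04 -2.17 -0.02]
```

View pics/s1.png

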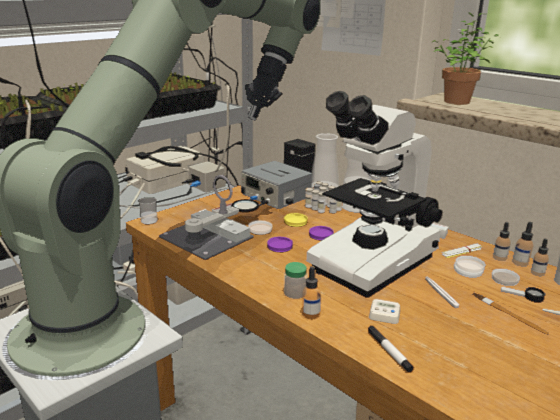

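The side view shows the tool above and beyond the ring, and the wrist is at its limit up here. It should tilt further lower down, so I'll descend first.

{"method": "carry_out", "body": {
  "targets": [
    [11,-7,31,0,0,0,255],
    [11,-7,31,0,0,0,255],
    [11,-7,31,0,0,0,255],
    [11,-6,31,0,0,0,255]
  ]
}}

```text
clock: 3.15
position: [0.5902, 0.1718, 0.1897]
tool_rot: [-3.138, 0.558, 0.061]
force: [0.6, 0.6, -0.8]
grip_width: -0.0
```

{"method": "carry_out", "body": {
  "targets": [
    [0,0,0,0,-0.8,0,255],
    [0,0,0,0,-0.8,0,255],
    [0,0,0,0,-0.6,0,255],
    [0,0,0,0,0,0,255]
  ]
}}

```text
clock: 3.48
position: [0.5918, 0.1714, 0.1868]
tool_rot: [-3.138, 0.791, 0.06]
force: [-2.0, -0.2, -0.6]
grip_width: -0.0
```

Run:
```python
from h import *
from workcell import bot
st=bot.observe(); show(st)
plan(st,(.574,.1705,.172),.063,np.pi/4)
```

```text
3.48 [0.5918 0.1714 0.1868] [-3.138  0.791  0.06 ] F [-2.03 -0.22 -0.57] q [-0.29  1.04 -0.    0.94 -0.18  1.93 -1.8 ] -0.0
shift mm [-2.  -0.1 23.1] turn [-0.06  0.05 -0.02]
```

{"method": "carry_out", "body": {
  "targets": [
    [-4,0,25,0,0,0,255],
    [0,0,25,0,0,0,255],
    [0,0,6,0,0,0,255],
    [0,0,0,0,0,0,255]
  ]
}}

```text
clock: 3.82
position: [0.5469, 0.1688, 0.1548]
tool_rot: [-3.138, 0.791, 0.062]
force: [-0.1, 0.2, 1.0]
grip_width: 0.0003
```

Run:
```python
from h import *
from workcell import bot
st=bot.observe(); show(st)
plan(st,(.512,.1665,.112),.063,np.pi/4)
f=bot.grab_frame("side"); t=bot.grab_frame("top")
A=cv2.resize(f["color"][150:250,170:270,::-1],(400,400),interpolation=2)
B=cv2.resize(t["color"][170:270,180:280,::-1],(400,400),interpolation=2)
cv2.imwrite("pics/s2.png",np.hstack([A,B]))
print(proj(f,np.array([.532,.168,.132])),proj(f,st["position"]),proj(t,np.array([.532,.168,.171])),proj(t,st["position"]))
```

```text
3.82 [0.5469 0.1688 0.1548] [-3.138  0.791  0.062] F [-0.06  0.2   1.02] q [-0.3   0.99 -0.01  1.14 -0.17  1.78 -1.78] 0.0
shift mm [ 5.8  0.3 55. ] turn [-0.04  0.05 -0.01]
[222.99093649 187.81160059] [226.69027406 178.92138355] [224.05398993 221.50742074] [224.4331584  216.11744564]
```

View pics/s2.png

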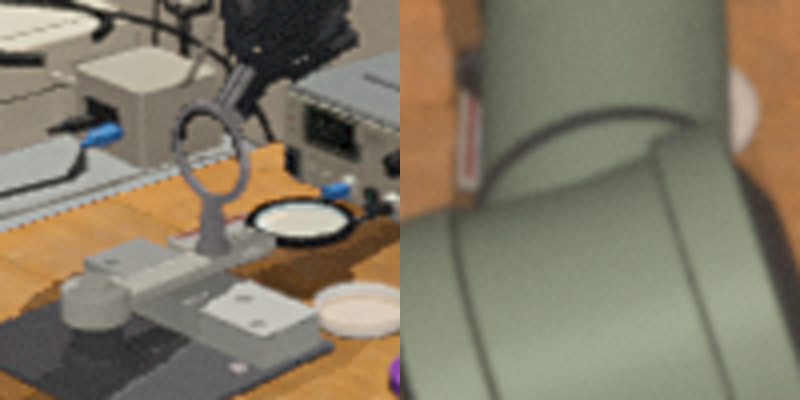

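The fingertips sit just behind the ring's upper part on the lens side (crop 235,95). The ring spans about (175–248, 100–200), and the top view is blocked by the arm. I'll correct by +6 mm in tool x, then insert.

{"method": "carry_out", "body": {
  "targets": [
    [6,0,0,0,0,0,255],
    [0,0,12,0,0,0,255],
    [0,0,12,0,0,0,255]
  ]
}}

```text
clock: 4.17
position: [0.5366, 0.1682, 0.1332]
tool_rot: [-3.138, 0.787, 0.061]
force: [0.4, -0.8, -0.4]
grip_width: -0.0001
```

{"method": "carry_out", "body": {
  "targets": [
    [0,0,12,0,0,0,255],
    [0,0,12,0,0,0,255],
    [0,0,6,0,0,0,255],
    [0,0,0,0,0,0,255]
  ]
}}

```text
clock: 4.5
position: [0.5142, 0.167, 0.1118]
tool_rot: [-3.138, 0.79, 0.061]
force: [0.4, 0.3, 0.2]
grip_width: -0.0
```

Run:
```python
from h import *
from workcell import bot
st=bot.observe(); show(st)
plan(st,(.512,.1665,.118),.063,np.pi/4)
plan(st,(.512,.1665,.138),.063,np.pi/4)
f=bot.grab_frame("side"); cv2.imwrite("pics/s3.png",cv2.resize(f["color"][150:250,170:270,::-1],(500,500),interpolation=2))
```

```text
4.5 [0.5142 0.167  0.1118] [-3.138  0.79   0.061] F [0.42 0.29 0.2 ] q [-0.3   0.99 -0.02  1.28 -0.17  1.65 -1.77] -0.0
shift mm [-6.   0.4 -2.8] turn [-0.05  0.04 -0.01]
shift mm [-20.2   0.3 -16.9] turn [-0.05  0.04 -0.01]
```

View pics/s3.png

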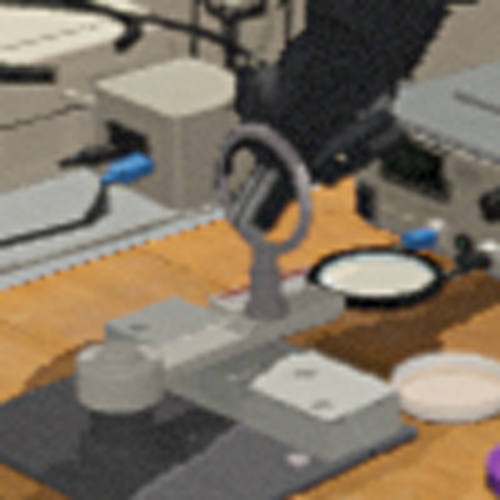

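The fingers are through the ring (crop 255,190) with no contact force. Now lift in steps.

{"method": "carry_out", "body": {
  "targets": [
    [-3,0,-3,0,0,0,255],
    [-2,0,-2,0,0,0,255],
    [0,0,0,0,0,0,255]
  ]
}}

```text
clock: 4.8
position: [0.5153, 0.1671, 0.1203]
tool_rot: [-3.137, 0.787, 0.061]
force: [0.5, 0.1, 0.4]
grip_width: 0.0002
```

{"method": "carry_out", "body": {
  "targets": [
    [-2,0,-2,0,0,0,255],
    [0,0,0,0,0,0,255]
  ]
}}

```text
clock: 4.97
position: [0.5151, 0.1671, 0.1225]
tool_rot: [-3.138, 0.787, 0.061]
force: [5.2, 2.5, -2.7]
grip_width: 0.0001
```

{"method": "carry_out", "body": {
  "targets": [
    [-2,0,-2,0,0,0,255],
    [0,0,0,0,0,0,255]
  ]
}}

```text
clock: 5.13
position: [0.5151, 0.1672, 0.1251]
tool_rot: [-3.138, 0.787, 0.061]
force: [5.7, 1.6, -3.2]
grip_width: -0.0002
```

{"method": "carry_out", "body": {
  "targets": [
    [-2,0,-2,0,0,0,255],
    [0,0,0,0,0,0,255]
  ]
}}

```text
clock: 5.3
position: [0.5151, 0.1671, 0.1279]
tool_rot: [-3.138, 0.787, 0.061]
force: [7.3, 0.3, -4.6]
grip_width: -0.0001
```

{"method": "carry_out", "body": {
  "targets": [
    [-2,0,-2,0,0,0,255],
    [0,0,0,0,0,0,255]
  ]
}}

```text
clock: 5.47
position: [0.5151, 0.167, 0.1307]
tool_rot: [-3.138, 0.787, 0.061]
force: [6.3, -0.2, -4.0]
grip_width: -0.0
```

{"method": "carry_out", "body": {
  "targets": [
    [-2,0,-2,0,0,0,255],
    [-2,0,-2,0,0,0,255],
    [0,0,0,0,0,0,255],
    [0,0,0,0,0,0,255]
  ]
}}

```text
clock: 5.8
position: [0.5151, 0.1669, 0.1361]
tool_rot: [-3.138, 0.787, 0.061]
force: [7.4, 0.3, -5.5]
grip_width: -0.0001
```

Run:
```python
from h import *
from workcell import bot
st=bot.observe(); show(st)
# arc: rotate tool about pivot in steps
p=st["position"]; R=Ro.from_euler('xyz',st["tool_rot"])
for a in(-.096,-.192,-.288,-.384):
    S=Ro.from_euler('z',a); q=S.apply(p-piv)+piv; print(a,q.round(4),"yaw",(st["tool_rot"][2]+a).round(3))
S=Ro.from_euler('z',-.048); q=S.apply(p-piv)+piv
print("per 0.048 step", (R.inv().apply(q-p)*1e3).round(2),((R.inv()*S*R).as_rotvec()/np.radians(6)).round(3))
f=bot.grab_frame("side"); cv2.imwrite("pics/s4.png",cv2.resize(f["color"][150:250,170:270,::-1],(500,500),interpolation=2))
```

```text
5.8 [0.5151 0.1669 0.1361] [-3.138  0.787  0.061] F [ 7.43  0.31 -5.47] q [-0.31  0.96 -0.02  1.27 -0.17  1.68 -1.78] -0.0
-0.096 [0.5153 0.1582 0.1361] yaw -0.035
-0.192 [0.5146 0.1496 0.1361] yaw -0.131
-0.288 [0.5131 0.141  0.1361] yaw -0.227
-0.384 [0.5108 0.1327 0.1361] yaw -0.323
per 0.048 step [-0.06  4.33  0.04] [0.325 0.001 0.324]
```

View pics/s4.png

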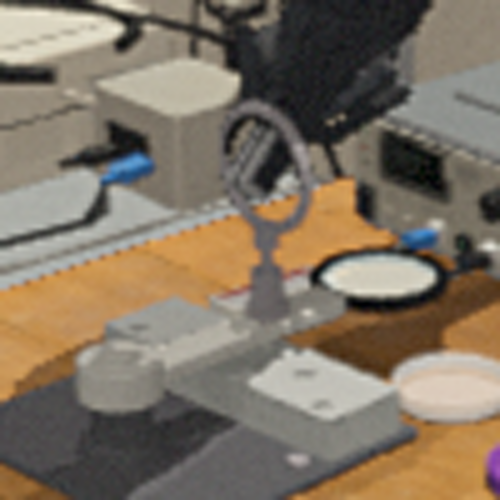

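The ring top has risen from crop row 125 to 100 (about 14 mm) and the stem now shows below it. The pin is clear of its hole, so swing about the pivot.

{"method": "carry_out", "body": {
  "targets": [
    [0,4.3,0,0.33,0,0.32,255],
    [0,4.3,0,0.33,0,0.32,255],
    [0,4.3,0,0.33,0,0.32,255],
    [0,0,0,0,0,0,255]
  ]
}}

```text
clock: 6.18
position: [0.5154, 0.1516, 0.1359]
tool_rot: [-3.139, 0.788, -0.09]
force: [7.6, -2.1, -5.7]
grip_width: -0.0003
```

{"method": "carry_out", "body": {
  "targets": [
    [0,4.3,0,0.33,0,0.32,255],
    [0,4.3,0,0.33,0,0.32,255],
    [0,4.3,0,0.33,0,0.32,255],
    [0,0,0,0,0,0,255]
  ]
}}

```text
clock: 6.52
position: [0.5133, 0.1388, 0.1359]
tool_rot: [-3.136, 0.789, -0.233]
force: [2.9, -3.5, -5.8]
grip_width: 0.0002
```

Run:
```python
from h import *
from workcell import bot
st=bot.observe(); show(st)
plan(st,(.5108,.1327,.1361),-.323,.784)
f=bot.grab_frame("side"); cv2.imwrite("pics/s5.png",cv2.resize(f["color"][150:250,170:270,::-1],(500,500),interpolation=2)); np.savez("s5.npz",**f)
P=cloud(f); c=piv+np.array([.1045,-.025,0])
m=(np.hypot(P[...,0]-c[0],P[...,1]-c[1])<.05)&(P[...,2]>.075)&(P[...,2]<.115); q=P[m]; b=q[:,2]<.1
print("stem",q[b].mean(0),b.sum(),"swing est",np.arctan2(q[b].mean(0)[1]-.161,q[b].mean(0)[0]-.425)-.063)
```

```text
6.52 [0.5133 0.1388 0.1359] [-3.136  0.789 -0.233] F [ 2.93 -3.55 -5.82] q [-0.2   0.92  0.02  1.36 -0.31  1.61 -1.88] 0.0
shift mm [-0.8  6.5  0.6] turn [0.56 0.05 0.61]
stem [0.52591532 0.13167824 0.08528786] 50 swing est -0.34577211265259056
```

View pics/s5.png

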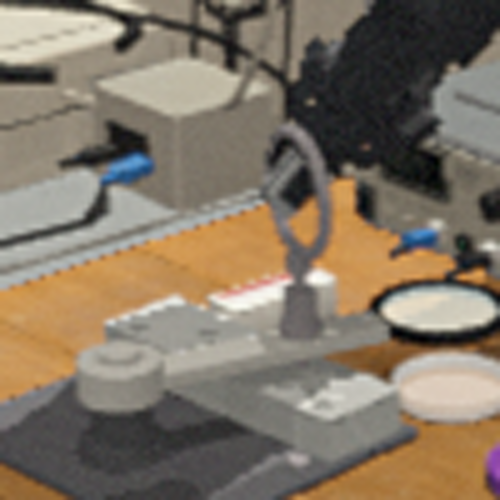

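The arm has swung, with the lens (crop 440,310) not yet quite over the dish (450,385). The tool stands about 0.09 rad short of the hole. I'll finish the swing, then lower and watch the force.

{"method": "carry_out", "body": {
  "targets": [
    [0,3.2,0,0.29,0,0.3,255],
    [-0.5,3.2,0.5,0.29,0,0.3,255],
    [0,0,0,0,0,0,255],
    [0,0,0,0,0,0,255]
  ]
}}

```text
clock: 6.9
position: [0.5115, 0.1345, 0.1359]
tool_rot: [-3.136, 0.788, -0.314]
force: [12.6, -4.4, -5.3]
grip_width: -0.0
```

Run:
```python
from h import *
from workcell import bot
st=bot.observe(); show(st)
f=bot.grab_frame("side"); np.savez("s6.npz",**f)
cv2.imwrite("pics/s6.png",cv2.resize(f["color"][150:250,190:290,::-1],(600,600),interpolation=2))
s0=dict(np.load("side0.npz"))
def lensang(f,c):   # black rim pixels near z=.05 -> ellipse fit -> ray onto plane
    P=cloud(f); d=np.hypot(P[...,0]-c[0],P[...,1]-c[1]); 
    m=((d<.07)&(P[...,2]>.038)&(P[...,2]<.064)&(f["color"].max(-1)<75)).astype(np.uint8)
    v,u=np.nonzero(m); X=np.array([ray(f,a,b,.05) for a,b in zip(u,v)]); (x,y),r=cv2.minEnclosingCircle(X[:,:2].astype(np.float32))
    return len(u),x,y,r,np.arctan2(y-.161,x-.425)-.063
for g,a in((s0,0),(dict(np.load("s5.npz")),-.3),(f,-.384)): print(lensang(g,piv+.2*np.array([np.cos(a+.063),np.sin(a+.063),0])))
```

```text
6.9 [0.5115 0.1345 0.1359] [-3.136  0.788 -0.314] F [12.64 -4.36 -5.3 ] q [-0.18  0.91  0.03  1.39 -0.35  1.58 -1.91] -0.0
(46, 0.6231437921524048, 0.1742624044418335, 0.04458627849817276, np.float64(0.0038335450775459773))
(97, 0.6142820715904236, 0.11280092597007751, 0.04693298786878586, np.float64(-0.3123423571925651))
(90, 0.6115694642066956, 0.10388901829719543, 0.0461215004324913, np.float64(-0.36005382488774884))
```

View pics/s6.png

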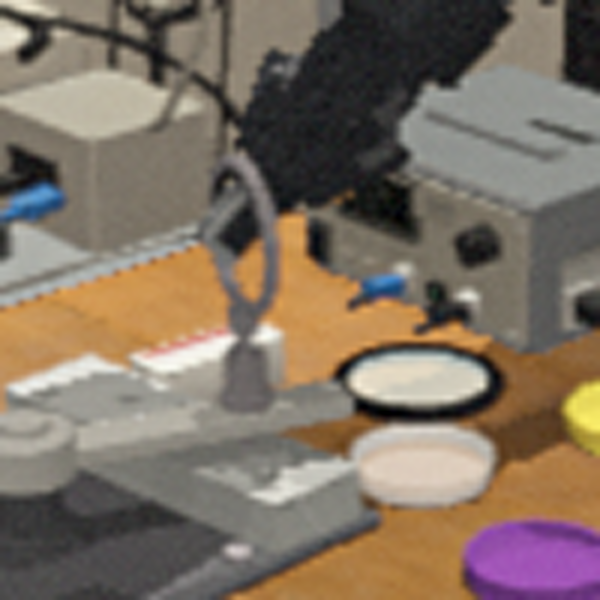

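The lens now reads about -0.36 rad and sits nearly above the dish (crop 420,380 against 425,465). I'll nudge about 2 mm further, then lower.

{"method": "carry_out", "body": {
  "targets": [
    [0,2,0,0.1,0,0.1,255],
    [1.5,0,1.5,0,0,0,255],
    [1.5,0,1.5,0,0,0,255],
    [0,0,0,0,0,0,255]
  ]
}}

```text
clock: 7.28
position: [0.511, 0.1331, 0.1313]
tool_rot: [-3.136, 0.788, -0.328]
force: [11.3, -5.1, -5.1]
grip_width: -0.0
```

{"method": "carry_out", "body": {
  "targets": [
    [1.5,0,1.5,0,0,0,255],
    [0,0,0,0,0,0,255]
  ]
}}

```text
clock: 7.45
position: [0.511, 0.1332, 0.1293]
tool_rot: [-3.136, 0.788, -0.328]
force: [12.0, -3.8, -4.7]
grip_width: 0.0002
```

{"method": "carry_out", "body": {
  "targets": [
    [1.5,0,1.5,0,0,0,255],
    [0,0,0,0,0,0,255]
  ]
}}

```text
clock: 7.62
position: [0.511, 0.1333, 0.1272]
tool_rot: [-3.136, 0.788, -0.327]
force: [11.7, -4.2, -4.3]
grip_width: 0.0002
```

```bash
cat >> h.py <<'E'
def lensang(f,a):
    c=piv+.2*np.array([np.cos(a+.063),np.sin(a+.063),0]); P=cloud(f); d=np.hypot(P[...,0]-c[0],P[...,1]-c[1])
    v,u=np.nonzero((d<.07)&(P[...,2]>.038)&(P[...,2]<.064)&(f["color"].max(-1)<75)); X=np.array([ray(f,a,b,.05) for a,b in zip(u,v)])
    (x,y),r=cv2.minEnclosingCircle(X[:,:2].astype(np.float32)); return round(x,4),round(y,4),round(r,4),round(np.arctan2(y-.161,x-.425)-.063,4)
def ringtop(f,a):
    c=piv+.11*np.array([np.cos(a+.063),np.sin(a+.063),0]); P=cloud(f); d=np.hypot(P[...,0]-c[0],P[...,1]-c[1])
    q=P[(d<.045)&(P[...,2]>.06)&(P[...,2]<.2)&(f["color"].max(-1)>90)]; return np.sort(q[:,2])[-6:].round(4)
E
python3 - <<'E'
from h import *
from workcell import bot
st=bot.observe(); show(st); f=bot.grab_frame("side"); np.savez("s7.npz",**f)
print(lensang(f,-.384)); print(ringtop(f,-.384),ringtop(dict(np.load("s6.npz")),-.37),ringtop(dict(np.load("side0.npz")),0))
E
```

```text
7.62 [0.511  0.1333 0.1272] [-3.136  0.788 -0.327] F [11.73 -4.2  -4.27] q [-0.17  0.92  0.03  1.4  -0.36  1.56 -1.91] 0.0
(0.6096, 0.1014, 0.0451, np.float64(-0.3754))
[0.17   0.17   0.1703 0.1704 0.1712 0.1749] [0.1783 0.1784 0.1784 0.1789 0.1794 0.1802] [0.169  0.1691 0.1694 0.1696 0.1699 0.1724]
```

{"method": "carry_out", "body": {
  "targets": [
    [1.5,0,1.5,0,0,0,255],
    [0,0,0,0,0,0,255]
  ]
}}

```text
clock: 7.83
position: [0.5107, 0.1335, 0.1253]
tool_rot: [-3.136, 0.789, -0.327]
force: [10.0, -3.0, -3.2]
grip_width: -0.0003
```

{"method": "carry_out", "body": {
  "targets": [
    [1.5,0,1.5,0,0,0,255],
    [0,0,0,0,0,0,255]
  ]
}}

```text
clock: 8.0
position: [0.5103, 0.1337, 0.1232]
tool_rot: [-3.136, 0.79, -0.327]
force: [5.7, -2.7, -4.2]
grip_width: -0.0001
```

{"method": "carry_out", "body": {
  "targets": [
    [1.5,0,1.5,0,0,0,255],
    [0,0,0,0,0,0,255]
  ]
}}

```text
clock: 8.17
position: [0.5098, 0.134, 0.1211]
tool_rot: [-3.136, 0.791, -0.327]
force: [2.3, -1.0, -2.4]
grip_width: -0.0003
```

{"method": "carry_out", "body": {
  "targets": [
    [1.5,0,1.5,0,0,0,255],
    [0,0,0,0,0,0,255]
  ]
}}

```text
clock: 8.33
position: [0.5095, 0.1339, 0.119]
tool_rot: [-3.136, 0.792, -0.328]
force: [0.3, 0.5, -0.2]
grip_width: -0.0001
```

Run:
```python
from h import *
from workcell import bot
st=bot.observe(); show(st); f=bot.grab_frame("side"); np.savez("s8.npz",**f)
print(lensang(f,-.384)); print(ringtop(f,-.384))
cv2.imwrite("pics/s8.png",cv2.resize(f["color"][150:250,190:290,::-1],(600,600),interpolation=2))
```

```text
8.33 [0.5095 0.1339 0.119 ] [-3.136  0.792 -0.328] F [ 0.25  0.46 -0.2 ] q [-0.17  0.93  0.03  1.4  -0.36  1.55 -1.9 ] -0.0
(0.6102, 0.1018, 0.0457, np.float64(-0.3726))
[0.1683 0.1687 0.1702 0.1703 0.1707 0.1716]
```

View pics/s8.png

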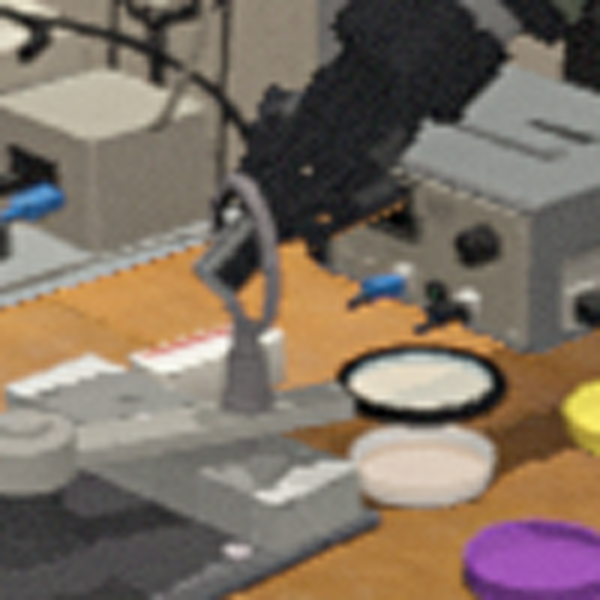

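The ring is back at home height (top near 0.170 m, as at the start). The bare stem is hidden, the load is zero, and the lens (crop 420,382) is over the dish. Centre the finger in the ring and back out.

{"method": "carry_out", "body": {
  "targets": [
    [3,0,3,0,0,0,255],
    [0,0,-12,0,0,0,255],
    [0,0,-12,0,0,0,255],
    [0,0,-15,0,0,0,255]
  ]
}}

```text
clock: 8.72
position: [0.5358, 0.1244, 0.1423]
tool_rot: [-3.137, 0.792, -0.329]
force: [0.9, -0.4, -0.2]
grip_width: -0.0
```

{"method": "carry_out", "body": {
  "targets": [
    [0,0,-20,0,0,0,255],
    [0,0,-30,0,0,0,255],
    [0,0,-30,0,0,0,255],
    [0,0,0,0,0,0,255],
    [0,0,0,0,0,0,255]
  ]
}}

```text
clock: 9.13
position: [0.5904, 0.1052, 0.1987]
tool_rot: [-3.136, 0.79, -0.329]
force: [-0.5, 0.0, -0.6]
grip_width: -0.0003
```

Run:
```python
from h import *
from workcell import bot
st=bot.observe(); show(st); f=bot.grab_frame("side")
print(lensang(f,-.384)); print(ringtop(f,-.384))
cv2.imwrite("pics/s9.png",cv2.resize(f["color"][150:250,190:290,::-1],(600,600),interpolation=2))
```

```text
9.13 [0.5904 0.1052 0.1987] [-3.136  0.79  -0.329] F [-0.52  0.03 -0.58] q [-0.13  0.96  0.05  1.09 -0.35  1.82 -1.94] -0.0
(0.6111, 0.1007, 0.0453, np.float64(-0.3762))
[0.1682 0.1689 0.1702 0.1718 0.1718 0.1725]
```

View pics/s9.png

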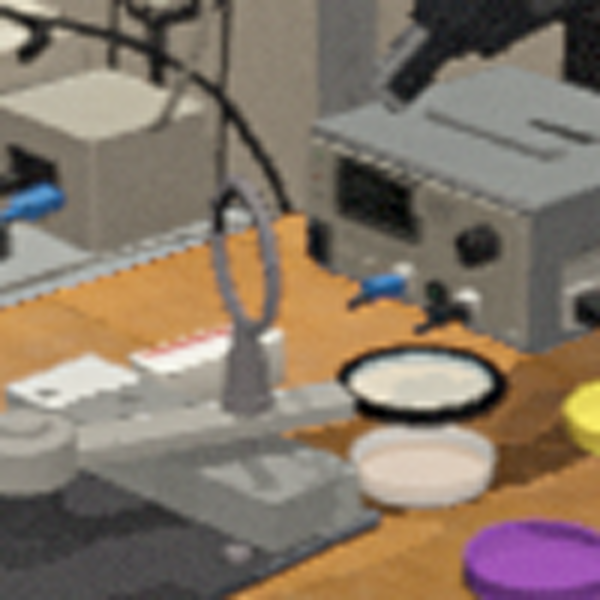

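The tool is clear of the ring and the pin is home. The lens reads -0.376 rad at (0.611, 0.101), against the dish at (0.612, 0.096). Handing in.

```bash
python3 -c "
from workcell import bot
print(bot.job_done())"
```

```text
the job is handed in; nothing more can be done
None
```

I lifted the pin about 14 mm with the closed fingertips under the ring's saddle. I then swung the arm one hole clockwise to the petri dish, let the pin drop, and backed the tool out. It was handed in at about 9 s; no verdict is reported.

**Last checks**
- **Pin:** the ring top reads about 0.170 m, the same as at the start, so the pin is home. The saddle load fell to zero at the starting height.
- **Swing:** the lens reads -0.376 rad. The hole is at -0.384 rad, and the gap is within the play and my measuring error.
- **Lens over dish:** the centres are about 5 mm apart. The dish position is from the first picture and was not measured again; it and the pack looked unmoved in the last crop.
- **Tool:** about 8 cm clear of the ring, with wrist force below 1 N.
- **Not rechecked:** I did not look again at the jar, dropper bottle or beaker at the end; the tool went well above the jar and bottle and never near the beaker.

The sideways force on the tool rose to about 13 N during the swing, and no check failed.

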